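Overhang a carving blank for filing

ROBOT

A 6-joint arm with a two-finger parallel gripper is mounted at the origin on the work surface. World frame = base frame: x ahead of the robot, y to its left, z up, the work surface at z = 0. Lengths are in m, angles in rad, forces in N, time in s.
With the tool pointing down it reaches from about 0.35 to 0.875 m from the base axis. Payload 4.2 kg.
Tool frame: the origin (TCP) lies midway between the tips of the shut fingers; the grasp point (between the pads) lies 19 mm behind it; z points along the fingers, x is the direction in which the jaws open and shut, and the axes are right-handed (so a half turn about z gives the same grasp; the last joint's range is limited). The gripper opens to 85 mm and grips with 20 to 120 N. Pads are 22 mm wide; open, the fingers measure 114 mm over their backs; the gripper's body (76 mm by 85 mm) begins 54 mm behind the grasp point. The pads swing forward as they close: fully open they stand 13 mm farther back than shut.
Start: joints at [1.438, 0.385, 0.008, 0, -1.194, -0.259], TCP at [0.239, 0.578, 0.231] pointing down, gripper open.
Joint ranges: [-3.14, 3.14], [-1.21, 2.06], [-1.07, 1.41], [-3.16, 2.05], [-2.99, -0.16], [-3.1, 3.1]. Speed limits (rad/s): [2.79, 2.79, 3.14, 3.14, 3.14, 3.14].

INTERFACE

Orientations are given as a unit quaternion [w, x, y, z].
In Python, from rig import sense, read_camera, hand_in gives the robot as it stands. The module is installed in compiled form; this text tells all that it offers.
- The arm moves only by the tool send_rows, never from a script. Its argument "series" is a list of rows, each an object with "slide": the shift along the tool's x, y, z in cm, a list of three; "rotation": the turn, a rotation vector about the tool's x, y, z in rad, a list of three; "grip": the closure in counts, from 0 (fully open) to 255 (shut). A call has 1 to 20 rows; each row is the pose to reach, as a shift and turn from the pose commanded when the call began, along the tool's axes at that moment; what a row does not reach only later rows make up. A row lasts 1/8 s, in which the tool goes at most 62.5 mm and 10.7 degrees, less where a joint would pass 70% of its speed; a pose out of reach is approached as far as the arm can. A call with a gripper value outside its range is refused whole. The fingers move at their own pace and stop on an object; "force" is the grip in N (left out, the last holds). Time passes only in rows, so rows that repeat a pose let the fingers close. It gives the time, the measured TCP pose, the force and the opening at its end, in the units of the state.
- sense(): the state, without advancing time (a new reading comes with each control period).
- read_camera(name): name is "scene" or "top" or "wrist"; returns a dict with "img" (420x560x3 uint8, red, green, blue), "fx", "fy", "cx", "cy" (pixels), "R" (3x3) and "t" (3): a world point X has camera coordinates R X + t; the wrist camera has in their place "hand_eye" (4x4, takes a point from camera to tool coordinates, whose origin is the TCP and whose axes are the tool frame's). Camera axes: x right, y down, z forward; pixel columns grow to the right and rows downward; lengths in m; the calibration is good to about 2 mm. A picture is of the moment at which its call begins: read the wrist's pose just before it. There is no depth.
- hand_in(): hands the job in, once; it reports no verdict.
The state is a dict: "clock": time; "joints": joint angles; "joint_velocities": joint speeds; "tau": joint torques, N m; "tool_pos": TCP position; "tcp_rot": TCP orientation; "wrist_force": force on the tool from outside, world axes, zero at the start; "torque": the same for the moment, N m; "width": finger opening in m.
Only numpy, scipy, OpenCV 4.12 (cv2) and the standard library are available. Lean on these libraries where they do the work, as an engineer would, in place of code of your own. Each camera call takes 0.05 s, during which the arm holds its last target.

TASK

By pushing with the fingertips only, bring the thin wooden blank on the raised ledge to lie flat with its long side up against the ledge's fence and with its end sticking out about 40 mm past the end of the ledge, at the end where the shavings tray stands, so that the end can be filed over the tray. Only push the blank: do not grip, lift, tip or drop it. Leave the tray, the sharpening stone, the jar and the chisel where they are, and finish clear of everything.

Things in the scene. Friction and masses are not known exactly. Their poses are not given: they have to be found in the camera images.
- ledge: Fixed brown plank ledge, 200 (x) by 340 (y) mm, ends at y = -170 and +170 mm, top 60 mm above the table. A dark fence strip, 14 mm high, 20 mm wide, runs along its far (+x) side; inner face at x = +80 mm. Origin on the table under the plank's centre; x across it to the fence (away from the robot within 0.2 rad), y along it, z up.
- blank: Loose thin light-wood blank, carved border and rosette on top, 95 (x) by 170 (y) by 8 (z) mm, about 0.1 kg, slides with ordinary wood friction. Starts flat on the ledge near its middle, clear of the fence, long side (its y) within 0.2 rad of the ledge's y. Origin at the centre of its underside; against the fence it is at x = +32.5 mm in the ledge's frame.
- tray: Open steel shavings tray, 160 (x) by 100 (y) by 30 (z) mm, loose on the table just beyond one end of the ledge (either the +y or the -y end, about 240 mm from the ledge's centre); the overhang belongs at this end. Origin at the centre of its underside. To be left alone.
- stone: Dark grey sharpening stone in a dark wooden holder, 180 (x) by 75 (y) by 40 (z) mm, loose on the table just beyond the other end of the ledge, about 240 mm from the ledge's centre. Origin at the centre of its underside. To be left alone.
- jar: Amber jar with white cap, 60 mm in diameter, 75 mm high, standing on the table beyond the fence. Origin at the centre of its underside. To be left alone.
- chisel: Wood chisel lying on the table beyond the fence, 250 mm long along its y (wooden handle to -y), 24 mm wide, 22 mm high. Origin on its underside where handle and blade meet. To be left alone.
There are look-alikes about, which are no part of the job. Of the things that look like the blank, the smallest one is meant.

How it is judged:
At the end, for the whole second after the job is handed in: The blank lies at rest and flat on the ledge (within 4 mm of its height, tilt under 0.05 rad), its long side against the fence (middle of the blank within 5 mm, turned less than 0.05 rad), and its end sticks out 28 to 52 mm past the ledge's end on the tray's side (((y of tray in the frame of ledge above 0 m and y of blank in the frame of ledge between 0.113 and 0.137 m) or (y of tray in the frame of ledge below 0 m and y of blank in the frame of ledge between -0.137 and -0.113 m)) and x of blank in the frame of ledge between 0.0275 and 0.0375 m and angle between the y axis of blank and the y axis of ledge, either way round below 0.05 rad and z of blank in the frame of ledge between 0.056 and 0.064 m and angle between blank's own z axis and vertical below 0.05 rad and linear speed of blank below 0.01 m/s); the robot touches nothing.
It fails at once if the blank is lifted (more than 15 mm above the ledge's top) (z of blank in the frame of ledge above 0.075 m).
It fails at once if the blank is tipped (more than 0.25 rad) (angle between blank's own z axis and vertical above 0.25 rad).
It fails at once if the blank falls off the ledge (z of blank in the frame of ledge below 0.045 m).
It fails at once if the tray, stone, jar or chisel is moved more than 20 mm (distance of any of tray, stone, jar, chisel from where it was at the start of the episode above 0.02 m).
It also fails if it takes over 64 s, if anything falls off the work surface, if the arm or the gripper's body presses on something with over 40 N, if the wrist force passes 120 N, or if a joint passes its speed limit or range.

## Working session

There is one attempt and no reset: what is moved stays moved. The work goes in short steps, Python scripts to look and compute and a tool call to move; the robot and the scene stay as the last step left them, time stands still between calls to the robot, and variables do not carry over. Pictures are saved under pics/ and viewed, and the job is handed in when it is done.

Besides the shell and the picture viewer there is one more tool, called after "Request:" as name([rows], argument=value, ...), one row to a line, values as JSON. send_rows: Moves the arm, as the interface text tells. Its arguments: {"type":"object","properties":{"series":{"type":"array"},"force":{"type":"number"}},"required":["series"]}

```bash
mkdir -p pics
python3 - <<'E'
from rig import *
import cv2
s=sense();print(s)
for n in("scene","top","wrist"):
    c=read_camera(n);cv2.imwrite(f"pics/{n}0.png",c["img"][:,:,::-1]);print(n,{k:v for k,v in c.items() if k!="img"})
E
```

```text
{'clock': 0.0, 'joints': array([ 1.43763119e+00,  3.85525290e-01,  6.61986598e-03, -5.04048357e-04,
       -1.19397185e+00, -2.58616336e-01]), 'joint_velocities': array([ 0.00045432, -0.00049422, -0.00012883, -0.00137391,  0.00245997,
        0.00201552]), 'tau': array([ 4.79661721e-04, -3.92284191e+01,  1.88396448e+01,  4.18630823e+00,
       -4.65258621e-03, -2.21212211e-06]), 'tool_pos': array([0.23839612, 0.57711796, 0.23023736]), 'tcp_rot': array([-8.63854382e-04, -5.55874051e-01,  8.31265843e-01, -6.25470692e-04]), 'wrist_force': array([ 0.16052102,  0.40746907, -0.99326978]), 'torque': array([0.01071653, 0.03331672, 0.00874119]), 'width': 0.0854759546873986}
scene {'fx': 473.8880230624146, 'fy': 473.8880230624146, 'cx': 282.71621181826566, 'cy': 207.9802697316177, 'R': array([[-0.05199019,  0.9984747 , -0.0185821 ],
       [ 0.75147739,  0.02686088, -0.65921182],
       [-0.65770719, -0.04823657, -0.75172767]]), 't': array([-0.01172453, -0.35086465,  1.39401091])}
top {'fx': 457.25076883614975, 'fy': 457.25076883614975, 'cx': 283.60107994258505, 'cy': 217.06405141026542, 'R': array([[ 0.01471604, -0.99988525,  0.00359445],
       [-0.99656499, -0.01495998, -0.0814519 ],
       [ 0.08149633, -0.00238345, -0.99667079]]), 't': array([0.0052237 , 0.52426255, 1.29044871])}
wrist {'fx': 340.23701100481514, 'fy': 340.23701100481514, 'cx': 281.03565974327915, 'cy': 200.86064419280817, 'hand_eye': array([[ 9.99999970e-01,  1.33289210e-04, -2.03455557e-04,
        -2.83492060e-05],
       [-6.41290109e-05,  9.51365067e-01,  3.08065749e-01,
        -7.99277285e-02],
       [ 2.34622350e-04, -3.08065727e-01,  9.51365047e-01,
        -1.42343693e-01],
       [ 0.00000000e+00,  0.00000000e+00,  0.00000000e+00,
         1.00000000e+00]])}
```

View pics/top0.png

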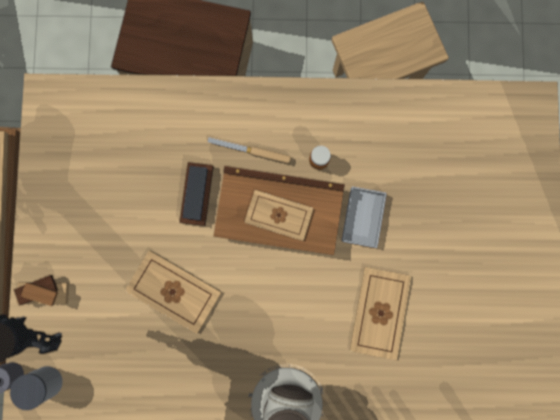

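View pics/scene0.png

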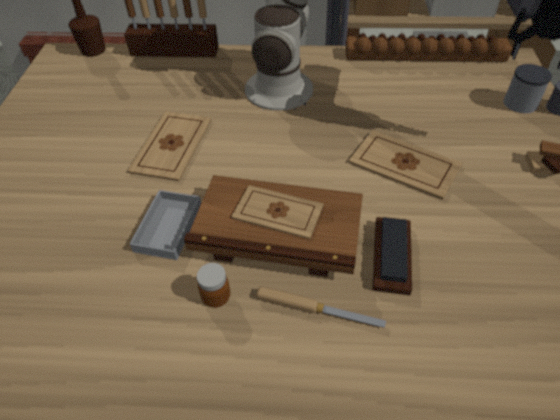

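The top view shows the ledge at about (280,212) with the fence on the far side, the tray at (366,218) on the -y end and the stone at (197,195). Three things could be taken for the blank: (279,215) on the ledge, (173,291) on the table and (381,312) on the table. The one on the ledge is the smallest, so I choose it. Next I check it in a crop and measure it.

```bash
cat > h.py <<'E'
import numpy as np, cv2
from rig import *
def ray(c,uv,z):
    d=np.linalg.inv(c["R"])@np.array([(uv[0]-c["cx"])/c["fx"],(uv[1]-c["cy"])/c["fy"],1.])
    o=-c["R"].T@c["t"]; return o+d*(z-o[2])/d[2]
def proj(c,X):
    p=c["R"]@np.asarray(X,float)+c["t"]; return p[:2]/p[2]*[c["fx"],c["fy"]]+[c["cx"],c["cy"]]
E
python3 - <<'E'
from h import *
c=read_camera("top");im=c["img"][:,:,::-1].copy()
cr=im[140:280,170:400];cv2.imwrite("pics/crop1.png",cv2.resize(cr,None,fx=3.4,fy=3.4,interpolation=cv2.INTER_CUBIC))
hsv=cv2.cvtColor(im,cv2.COLOR_BGR2HSV)
for p in [(255,203),(300,228),(230,220),(330,240),(250,240),(280,176),(150,240),(300,180)]: print(p,hsv[p[1],p[0]])
E
```

```text
(255, 203) [ 16 103 153]
(300, 228) [ 17 104 154]
(230, 220) [ 14 135 128]
(330, 240) [ 14 136 133]
(250, 240) [ 14 131 128]
(280, 176) [ 10 134  82]
(150, 240) [ 18  87 181]
(300, 180) [ 11 133  75]
```

View pics/crop1.png

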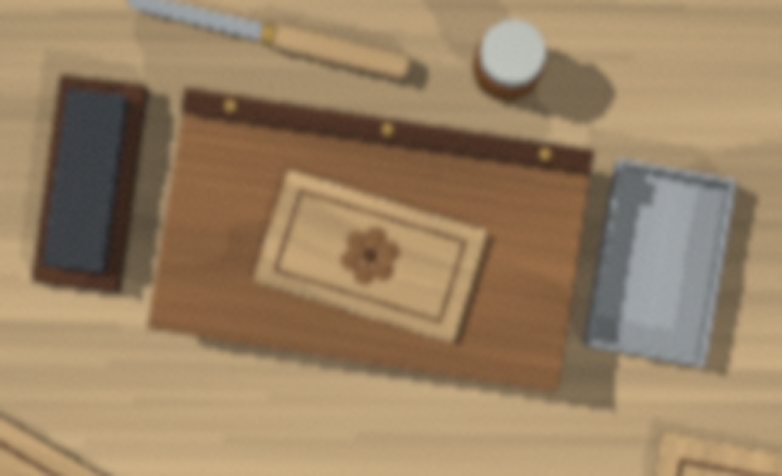

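The crop shows the carved-border blank with its rosette, at crop centre (370,255), lying on the ledge. The fence is on the upper side and the tray on the right.

```bash
cat >> h.py <<'E'
def blankmeas(c,quiet=False):
    hsv=cv2.cvtColor(c["img"],cv2.COLOR_RGB2HSV).astype(int)
    return hsv
E
python3 - <<'E'
from h import *
c=read_camera("top")
lab=cv2.cvtColor(c["img"],cv2.COLOR_RGB2HSV)
roi=np.zeros(lab.shape[:2],np.uint8);cv2.fillPoly(roi,[np.array([[224,172],[343,188],[334,254],[213,237]])],255)
m=((lab[:,:,1]<119)&(lab[:,:,2]>138)&(roi>0)).astype(np.uint8)
m=cv2.morphologyEx(m,cv2.MORPH_OPEN,np.ones((3,3)))
cs,_=cv2.findContours(m,cv2.RETR_EXTERNAL,cv2.CHAIN_APPROX_NONE)
k=max(cs,key=cv2.contourArea)
P=np.array([ray(c,p[0],.068)[:2] for p in k],np.float32)
r=cv2.minAreaRect(P);print("blank",r)
pix=cv2.minAreaRect(k);print(pix)
# ledge: fence dark mask
f=((lab[:,:,2]<100)&(lab[:,:,0]<20)).astype(np.uint8);f[:, :215]=0;f[:,350:]=0;f[:160]=0;f[200:]=0
cs,_=cv2.findContours(f,cv2.RETR_EXTERNAL,cv2.CHAIN_APPROX_NONE)
k2=max(cs,key=cv2.contourArea)
P2=np.array([ray(c,p[0],.074)[:2] for p in k2],np.float32);print("fence",cv2.minAreaRect(P2),cv2.boundingRect(k2)); print(cv2.boxPoints(cv2.minAreaRect(P2)))
w=((lab[:,:,1]>119)&(lab[:,:,2]>105)).astype(np.uint8);w|=m;w=cv2.morphologyEx(w,cv2.MORPH_OPEN,np.ones((3,3)))
w[:160]=0;w[265:]=0;w[:,:205]=0;w[:,350:]=0
w=cv2.morphologyEx(w,cv2.MORPH_CLOSE,np.ones((9,9)))
cs,_=cv2.findContours(w,cv2.RETR_EXTERNAL,cv2.CHAIN_APPROX_NONE)
k3=max(cs,key=cv2.contourArea)
P3=np.array([ray(c,p[0],.060)[:2] for p in k3],np.float32);print("plank",cv2.minAreaRect(P3));print(cv2.boxPoints(cv2.minAreaRect(P3)))
o=c["img"][:,:,::-1].copy();cv2.drawContours(o,[k],-1,(0,255,0),1);cv2.drawContours(o,[k2],-1,(255,0,0),1);cv2.drawContours(o,[k3],-1,(0,0,255),1)
cv2.imwrite("pics/cont1.png",cv2.resize(o[140:280,170:400],None,fx=3.4,fy=3.4))
for n,p,z in (("jarcap",(320,155),.075),("tray TL",(351,187),.03),("tray TR",(386,193),.03),("tray BR",(377,247),.03),("tray BL",(342,241),.03),("crop handle end",(290,161),.02)):print(n,ray(c,p,z).round(3))
E
```

```text
blank ((0.5270020961761475, 0.02809462696313858), (0.17185598611831665, 0.09973490983247757), 73.51419067382812)
((278.26361083984375, 214.65078735351562), (62.013301849365234, 35.9301643371582), 17.241458892822266)
fence ((0.6246269345283508, 0.005396008491516113), (0.35383141040802, 0.03975505754351616), 78.39665222167969) (224, 167, 126, 33)
[[ 0.5695717  -0.16390608]
 [ 0.60851425 -0.17190222]
 [ 0.6796822   0.1746981 ]
 [ 0.6407396   0.18269424]]
plank ((0.5395999550819397, 0.02670535445213318), (0.33627888560295105, 0.19645772874355316), 82.1336669921875)
[[ 0.41928345 -0.12640804]
 [ 0.6138925  -0.15329574]
 [ 0.65991646  0.17981875]
 [ 0.4653074   0.20670645]]
jarcap [ 0.695 -0.086  0.075]
tray TL [ 0.613 -0.179  0.03 ]
tray TR [ 0.597 -0.279  0.03 ]
tray BR [ 0.442 -0.253  0.03 ]
tray BL [ 0.458 -0.154  0.03 ]
crop handle end [ 0.688 -0.003  0.02 ]
```

View pics/cont1.png

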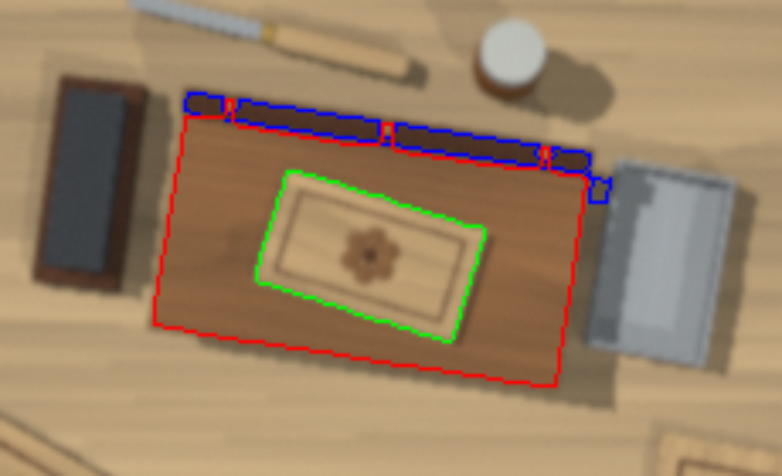

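```bash
cat > h2.py <<'E'
from h import *
def edge(c,pa,pb,z,half=4,n=60):
    # subpixel: sample brightness profiles across segment pa-pb, find max gradient, fit line in world
    g=cv2.GaussianBlur(cv2.cvtColor(c["img"],cv2.COLOR_RGB2GRAY).astype(np.float32),(0,0),.7)
    pa=np.array(pa,float);pb=np.array(pb,float);d=(pb-pa)/np.linalg.norm(pb-pa);nn=np.array([-d[1],d[0]])
    W=[]
    for s in np.linspace(.08,.92,n):
        q=pa+s*(pb-pa);t=np.arange(-half,half+.01,.25)
        X=(q+t[:,None]*nn).astype(np.float32)
        v=cv2.remap(g,X[:,0].reshape(1,-1),X[:,1].reshape(1,-1),cv2.INTER_LINEAR)[0]
        gr=abs(np.gradient(v));i=gr.argmax()
        W.append(ray(c,X[i],z)[:2])
    W=np.array(W,np.float32)
    l=cv2.fitLine(W,cv2.DIST_HUBER,0,.001,.001).ravel()
    res=np.abs((W-l[2:])@np.array([-l[1],l[0]]))
    return l,np.median(res)
E
python3 - <<'E'
from h2 import *
c=read_camera("top")
f=lambda u,v:(170+u/3.4-.35,140+v/3.4-.35)
E=dict(near=(f(150,327),f(558,388),.06),yplus=(f(182,125),f(150,327),.06),yminus=(f(588,180),f(558,388),.06),fence_in=(f(184,115),f(590,175),.074),fence_out=(f(184,90),f(594,151),.074),
 b_near=(f(254,282),f(455,342),.068),b_far=(f(290,171),f(488,230),.068),b_yp=(f(290,171),f(254,282),.068),b_ym=(f(488,230),f(455,342),.068))
L={}
for k,(a,b,z) in E.items():
    l,r=edge(c,a,b,z);L[k]=l
    an=np.arctan2(l[1],l[0]);print(k,l.round(4),"ang",np.round(np.degrees(an)%180,2),"res",r.round(4))
ang=np.radians(np.mean([np.degrees(np.arctan2(L[k][1],L[k][0]))%180 for k in("near","fence_in","fence_out")]))
y=np.array([np.cos(ang),np.sin(ang)]);x=np.array([y[1],-y[0]])
for k in L: p=L[k][2:];print(k,"xl",(p@x).round(4),"yl",(p@y).round(4))
print("yaw",ang-np.pi/2)
E
```

```text
near [0.1387 0.9903 0.4337 0.0439] ang 82.03 res 0.0006
yplus [ 0.9917 -0.1289  0.5652  0.2004] ang 172.59 res 0.001
yminus [ 0.9912 -0.1324  0.5166 -0.1397] ang 172.39 res 0.0008
fence_in [0.1325 0.9912 0.6204 0.0452] ang 82.38 res 0.0006
fence_out [ 0.1378  0.9905  0.6332 -0.0243] ang 82.08 res 0.0006
b_near [0.2859 0.9583 0.4805 0.0392] ang 73.39 res 0.0007
b_far [0.2844 0.9587 0.5716 0.0127] ang 73.48 res 0.0006
b_yp [ 0.9552 -0.2958  0.5495  0.1096] ang 162.79 res 0.0006
b_ym [ 0.9605 -0.2784  0.5    -0.0533] ang 163.83 res 0.0005
near xl 0.4237 yl 0.1027
yplus xl 0.5326 yl 0.2756
yminus xl 0.5308 yl -0.068
fence_in xl 0.6084 yl 0.1294
fence_out xl 0.6306 yl 0.0623
b_near xl 0.4706 yl 0.1044
b_far xl 0.5645 yl 0.0905
b_yp xl 0.5295 yl 0.1835
b_ym xl 0.5026 yl 0.0154
yaw -0.13678789
```

Measured ledge: centre ≈ (0.537, 0.031), yaw ≈ -0.137. Sizes come out at 344 × 207 mm against 340 × 200. The blank measures about 172 × 97 mm and sits at (-9, -4) mm in ledge coordinates, turned -0.152 rad. The tray is at the -y end. I'll start by moving to above the near side with the fingers shut.

Request:
send_rows([
  {"slide":[5,-4.4,0],"rotation":[0,0,-0.1],"grip":255},
  {"slide":[10,-8.8,0],"rotation":[0,0,-0.256],"grip":255},
  {"slide":[15,-13.2,0],"rotation":[0,0,-0.256],"grip":255},
  {"slide":[20,-17.6,0],"rotation":[0,0,-0.256],"grip":255},
  {"slide":[25,-22,0],"rotation":[0,0,-0.256],"grip":255},
  {"slide":[30,-26.5,0],"rotation":[0,0,-0.256],"grip":255},
  {"slide":[35,-31,1],"rotation":[0,0,-0.256],"grip":255},
  {"slide":[40,-35,4],"rotation":[0,0,-0.256],"grip":255},
  {"slide":[43.8,-38.8,8],"rotation":[0,0,-0.256],"grip":255},
  {"slide":[43.8,-38.8,11],"rotation":[0,0,-0.256],"grip":255},
  {"slide":[43.8,-38.8,11],"rotation":[0,0,-0.256],"grip":255},
  {"slide":[43.8,-38.8,11],"rotation":[0,0,-0.256],"grip":255},
], force=20)

```text
clock: 1.8
tool_pos: [0.4307, 0.0249, 0.122]
tcp_rot: [0.001, -0.658, 0.753, -0.0]
wrist_force: [0.3, 1.2, -0.7]
width: -0.0001
```

Run:
```python
from h import *
for n in("top","wrist"):
    c=read_camera(n);cv2.imwrite(f"pics/{n}1.png",c["img"][:,:,::-1])
print(sense()["tool_pos"])
```

```text
[0.43104382 0.02579486 0.12276574]
```

View pics/wrist1.png

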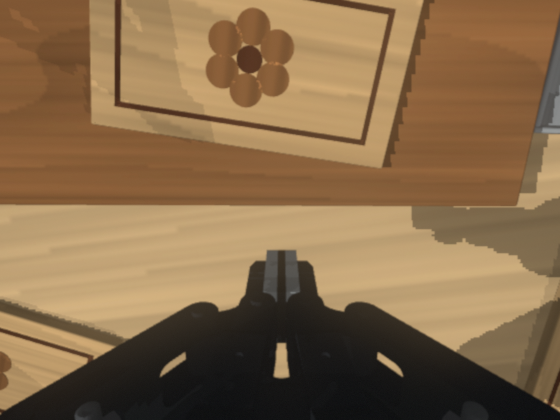

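The wrist view shows the ledge's near edge at row ~205, level in the image so the yaw matches. The blank's near corners are at (90,123) and (383,167), and the shut tips at (283,255).

```bash
cat >> h.py <<'E'
from scipy.spatial.transform import Rotation as Ro
O=np.array([.5369,.0309,0]);YL=np.array([.1364,.9907,0]);XL=np.array([.9907,-.1364,0])
def wcam(c,s):
    q=s["tcp_rot"];T=np.eye(4);T[:3,:3]=Ro.from_quat([q[1],q[2],q[3],q[0]]).as_matrix();T[:3,3]=s["tool_pos"]
    M=np.linalg.inv(T@c["hand_eye"]);d=dict(c);d["R"]=M[:3,:3];d["t"]=M[:3,3];return d
def led(p): p=np.asarray(p)-O;return np.round([p@XL*1000,p@YL*1000,p[2]*1000],1)
E
python3 - <<'E'
from h import *
s=sense();c=wcam(read_camera("wrist"),s)
print("tcp",led(s["tool_pos"]))
for n,p,z in(("near edge L",(30,205),.06),("near edge R",(510,205.5),.06),("corner -y near",(518,206),.06),("b near -y",(383,167),.068),("b near +y",(91,123),.068),("b far -y?",(428,2),.068),("ros",(249,59),.068)):print(n,led(ray(c,p,z)))
E
```

```text
tcp [-104.2  -19.5  122.8]
near edge L [-93.8 140.4  60. ]
near edge R [ -93.1 -165.1   60. ]
corner -y near [ -93.4 -170.2   60. ]
b near -y [-66.8 -79.6  68. ]
b near +y [-41.8  88.6  68. ]
b far -y? [ 19.4 -94.6  68. ]
ros [-7.9 -2.1 68. ]
```

The top-camera near-edge fit had caught the shadow. The plank contour and the wrist view both put the ledge centre about 4 mm farther toward the fence, so I take (0.541, 0.030). Lowering now.

Request:
send_rows([
  {"slide":[0,0,3],"rotation":[0,0,0],"grip":255},
  {"slide":[0,0,5.0],"rotation":[0,0,0],"grip":255},
  {"slide":[0,0,5.75],"rotation":[0,0,0],"grip":255},
  {"slide":[0,0,5.75],"rotation":[0,0,0],"grip":255},
  {"slide":[0,-1,5.75],"rotation":[0,0,0],"grip":255},
  {"slide":[0,-2,5.75],"rotation":[0,0,0],"grip":255},
  {"slide":[0,-2.5,5.75],"rotation":[0,0,0],"grip":255},
  {"slide":[0,-2.5,5.75],"rotation":[0,0,0],"grip":255},
])

```text
clock: 2.95
tool_pos: [0.4552, 0.0211, 0.0638]
tcp_rot: [0.0, -0.657, 0.754, -0.0]
wrist_force: [0.2, 0.3, 0.5]
width: 0.0002
```

```bash
sed -i 's/O=np.array(\[.5369,.0309,0\])/O=np.array([.5409,.0304,0])/' h.py
python3 - <<'E'
from h import *
s=sense();print(led(s["tool_pos"]),s["wrist_force"])
c=read_camera("scene");cv2.imwrite("pics/scene2.png",cv2.resize(c["img"][150:300,150:400,::-1],None,fx=3.2,fy=3.2,interpolation=cv2.INTER_CUBIC))
c=read_camera("wrist");cv2.imwrite("pics/wrist2.png",c["img"][:,:,::-1])
E
```

```text
[-83.6 -20.9  63.8] [0.23953412 0.31441838 0.5082313 ]
```

View pics/scene2.png

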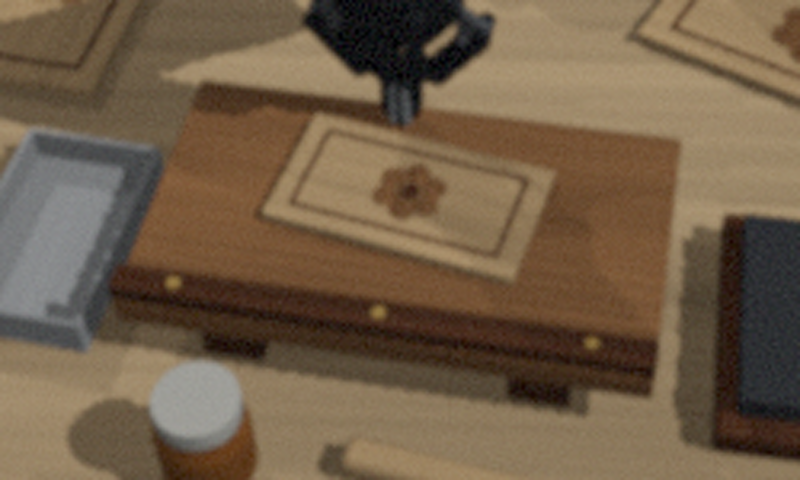

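View pics/wrist2.png

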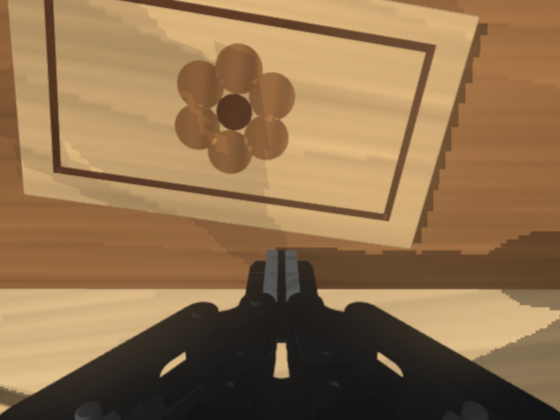

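The tips are on the ledge at (282,250) in the wrist view, just short of the blank's near edge at row ~230, with no vertical force. I start the push toward the fence.

Request:
send_rows([
  {"slide":[0,-0.6,0],"rotation":[0,0,0],"grip":255},
  {"slide":[0,-1.2,0],"rotation":[0,0,0],"grip":255},
  {"slide":[0,-1.8,0],"rotation":[0,0,0],"grip":255},
  {"slide":[0,-2.4,0],"rotation":[0,0,0],"grip":255},
  {"slide":[0,-3.0,0],"rotation":[0,0,0],"grip":255},
  {"slide":[0,-3.6,0],"rotation":[0,0,0],"grip":255},
  {"slide":[0,-4.2,0],"rotation":[0,0,0],"grip":255},
  {"slide":[0,-4.5,0],"rotation":[0,0,0],"grip":255},
  {"slide":[0,-4.5,0],"rotation":[0,0,0],"grip":255},
])

```text
clock: 4.18
tool_pos: [0.4999, 0.0153, 0.0638]
tcp_rot: [0.0, -0.657, 0.753, -0.0]
wrist_force: [-0.0, 1.4, 0.2]
width: 0.0001
```

Run:
```python
from h import *
s=sense();print(led(s["tool_pos"]),s["wrist_force"])
c=read_camera("top");cv2.imwrite("pics/top3.png",cv2.resize(c["img"][140:280,170:400,::-1],None,fx=3.4,fy=3.4,interpolation=cv2.INTER_CUBIC))
c=read_camera("wrist");cv2.imwrite("pics/wrist3.png",c["img"][:,:,::-1])
```

```text
[-38.6 -20.6  63.8] [-0.0335902   1.3594124   0.20570558]
```

View pics/wrist3.png

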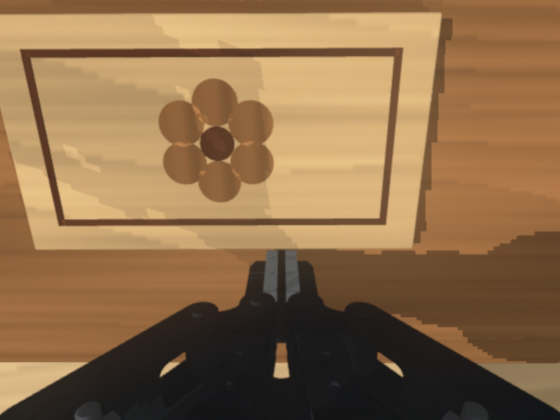

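View pics/top3.png

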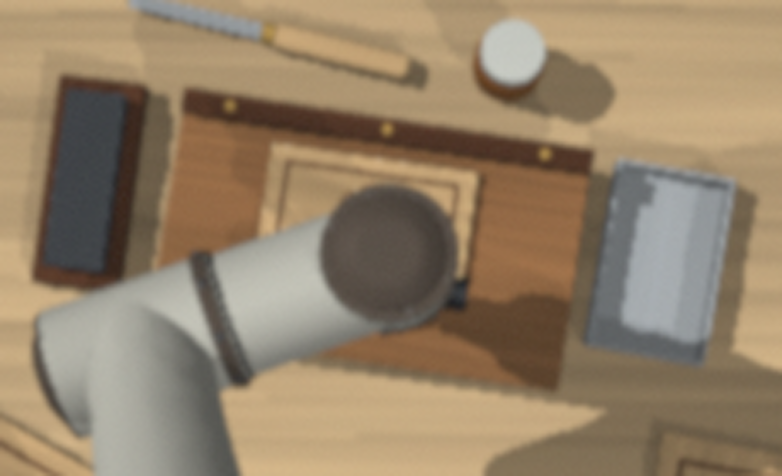

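The blank has squared up against the finger: its edge at row 248 is level, and its rosette at (217,144) lies left of the finger.

Run:
```python
from h import *
s=sense();c=wcam(read_camera("wrist"),s)
for p in((217,144),(36,249),(413,249),(442,14)):print(led(ray(c,p,.068)))
```

```text
[20.5  5.2 68. ]
[-26.5  89.   68. ]
[-26.2 -79.8  68. ]
[ 67.6 -79.   68. ]
```

Request:
send_rows([
  {"slide":[0,0.6,0],"rotation":[0,0,0],"grip":255},
  {"slide":[-1.3,0.6,0],"rotation":[0,0,0],"grip":255},
  {"slide":[-2.6,0.6,0],"rotation":[0,0,0],"grip":255},
  {"slide":[-2.6,0.2,0],"rotation":[0,0,0],"grip":255},
  {"slide":[-2.6,-0.2,0],"rotation":[0,0,0],"grip":255},
  {"slide":[-2.6,-0.6,0],"rotation":[0,0,0],"grip":255},
  {"slide":[-2.6,-0.9,0],"rotation":[0,0,0],"grip":255},
  {"slide":[-2.6,-1.0,0],"rotation":[0,0,0],"grip":255},
  {"slide":[-2.6,-1.0,0],"rotation":[0,0,0],"grip":255},
])

```text
clock: 5.45
tool_pos: [0.5129, 0.0394, 0.0638]
tcp_rot: [0.0, -0.657, 0.754, -0.0]
wrist_force: [-0.5, -0.1, 0.2]
width: -0.0002
```

Request:
send_rows([
  {"slide":[0,-0.1,0],"rotation":[0,0,0],"grip":255},
  {"slide":[0,-0.2,0],"rotation":[0,0,0],"grip":255},
  {"slide":[0,-0.2,0],"rotation":[0,0,0],"grip":255},
])

```text
clock: 5.82
tool_pos: [0.5149, 0.0394, 0.0638]
tcp_rot: [0.0, -0.658, 0.753, -0.0]
wrist_force: [0.3, -0.2, -0.4]
width: 0.0002
```

Run:
```python
from h import *
s=sense();print(led(s["tool_pos"]),s["wrist_force"])
c=read_camera("wrist");cv2.imwrite("pics/wrist4.png",c["img"][:,:,::-1])
```

```text
[-26.9   5.4  63.8] [ 0.30566528 -0.20538002 -0.37447676]
```

View pics/wrist4.png

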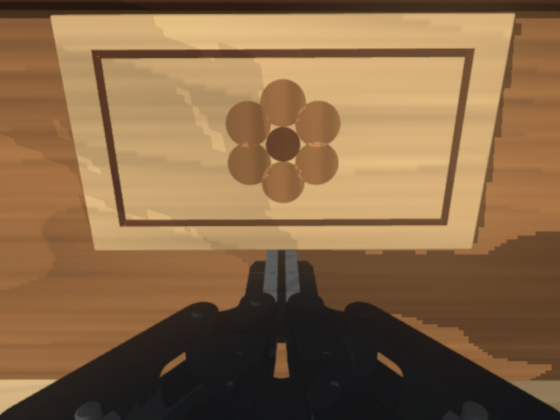

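The blank's far edge at row 14 is parallel to the fence, whose inner edge is at row ~6, so a few mm of gap remain. Now I go over to the +y end.

Request:
send_rows([
  {"slide":[0,1.5,0],"rotation":[0,0,0],"grip":255},
  {"slide":[0,1.5,-4],"rotation":[0,0,0],"grip":255},
  {"slide":[-4,0,-5],"rotation":[0,0,0],"grip":255},
  {"slide":[-8,-3,-5],"rotation":[0,0,0],"grip":255},
  {"slide":[-12,-5.9,-5],"rotation":[0,0,0],"grip":255},
  {"slide":[-12,-5.9,-5],"rotation":[0,0,0],"grip":255},
  {"slide":[-12,-5.9,-3],"rotation":[0,0,0],"grip":255},
  {"slide":[-12,-5.9,0],"rotation":[0,0,0],"grip":255},
  {"slide":[-12,-5.9,0],"rotation":[0,0,0],"grip":255},
])

```text
clock: 7.0
tool_pos: [0.5875, 0.1493, 0.0626]
tcp_rot: [-0.002, -0.657, 0.754, 0.001]
wrist_force: [-0.4, -0.0, 0.9]
width: -0.0004
```

Run:
```python
from h import *
s=sense();print(led(s["tool_pos"]),s["wrist_force"])
c=read_camera("wrist");cv2.imwrite("pics/wrist5.png",c["img"][:,:,::-1])
c=read_camera("top");cv2.imwrite("pics/top5.png",cv2.resize(c["img"][140:280,170:400,::-1],None,fx=3.4,fy=3.4,interpolation=cv2.INTER_CUBIC))
```

```text
[ 29.9 124.1  62.6] [-0.36310201 -0.01665563  0.86471744]
```

View pics/wrist5.png

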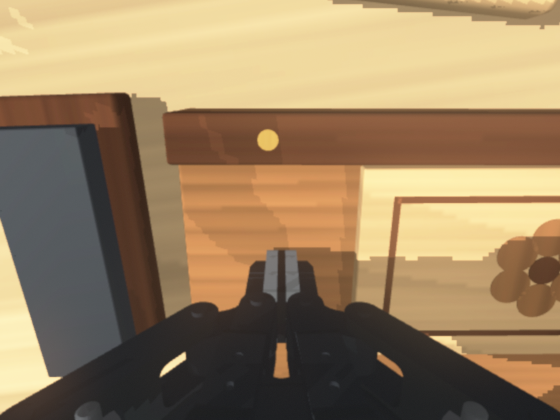

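View pics/top5.png

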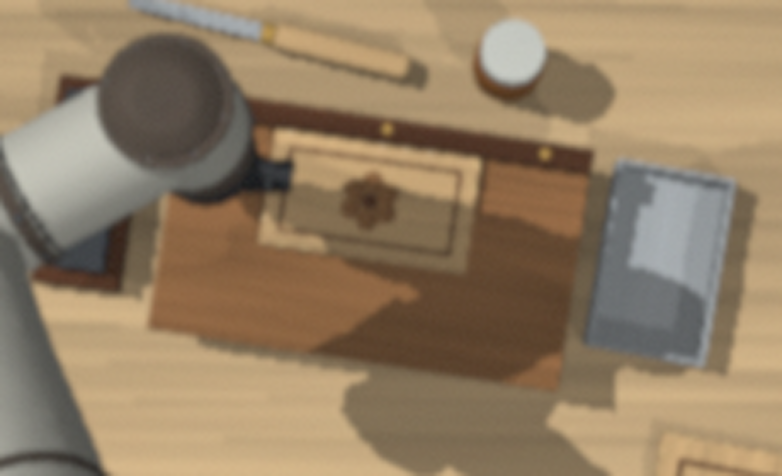

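The wrist view shows the stone at left, the fence at rows 112-163, the ledge's +y end at column ~183, the blank's +y end at column ~361, and the tips between them at (282,250).

Run:
```python
from h import *
s=sense();c=wcam(read_camera("wrist"),s)
for n,p,z in(("ledge end",(184,220),.06),("ledge end",(181,180),.06),("fence in L",(180,164),.074),("fence in R",(540,166),.074),("fence top outer",(300,111),.074),("fence end",(165,140),.074),("blank end",(361,180),.068),("blank corner",(361,167),.068),("ros",(545,270),.068)):print(n,led(ray(c,p,z)))
```

```text
ledge end [ 54.2 169.5  60. ]
ledge end [ 73.2 169.2  60. ]
fence in L [ 83.4 164.7  74. ]
fence in R [82.7 21.9 74. ]
fence top outer [103.8 117.6  74. ]
fence end [ 92.8 169.7  74. ]
blank end [75.4 91.1 68. ]
blank corner [80.9 91.5 68. ]
ros [32.9  3.5 68. ]
```

Request:
send_rows([
  {"slide":[0.8,0,0],"rotation":[0,0,0],"grip":255},
  {"slide":[1.6,0,0],"rotation":[0,0,0],"grip":255},
  {"slide":[2.4,0,0],"rotation":[0,0,0],"grip":255},
  {"slide":[3.2,0,0],"rotation":[0,0,0],"grip":255},
  {"slide":[4.0,0,0],"rotation":[0,0,0],"grip":255},
  {"slide":[4.8,0,0],"rotation":[0,0,0],"grip":255},
  {"slide":[5.6,0,0],"rotation":[0,0,0],"grip":255},
  {"slide":[6.4,0,0],"rotation":[0,0,0],"grip":255},
  {"slide":[7.2,0,0],"rotation":[0,0,0],"grip":255},
  {"slide":[8.0,0,0],"rotation":[0,0,0],"grip":255},
  {"slide":[8.6,0,0],"rotation":[0,0,0],"grip":255},
  {"slide":[9.0,0,0],"rotation":[0,0,0],"grip":255},
  {"slide":[9.0,0,0],"rotation":[0,0,0],"grip":255},
])

```text
clock: 8.78
tool_pos: [0.5767, 0.0605, 0.0635]
tcp_rot: [-0.001, -0.657, 0.754, 0.0]
wrist_force: [0.3, 0.4, -0.8]
width: 0.0001
```

Run:
```python
from h import *
s=sense();print(led(s["tool_pos"]),s["wrist_force"])
c=read_camera("wrist");cv2.imwrite("pics/wrist6.png",c["img"][:,:,::-1])
```

```text
[31.4 34.7 63.5] [ 0.33893072  0.41012578 -0.76752392]
```

View pics/wrist6.png

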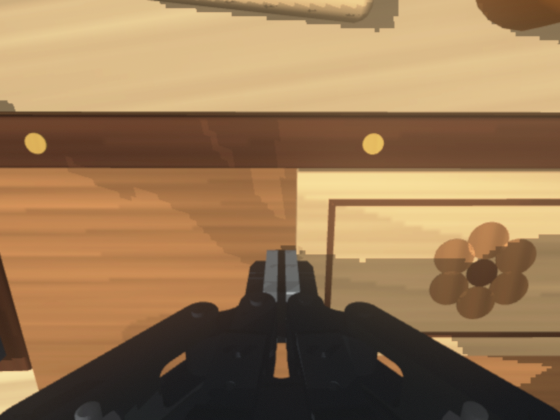

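The blank's end, at column 297, is in contact with the finger, and the blank has stayed parallel to the fence. I continue by 6.2 cm.

Request:
send_rows([
  {"slide":[0.8,0,0],"rotation":[0,0,0],"grip":255},
  {"slide":[1.6,0,0],"rotation":[0,0,0],"grip":255},
  {"slide":[2.4,0,0],"rotation":[0,0,0],"grip":255},
  {"slide":[3.2,0,0],"rotation":[0,0,0],"grip":255},
  {"slide":[4.0,0,0],"rotation":[0,0,0],"grip":255},
  {"slide":[4.8,0,0],"rotation":[0,0,0],"grip":255},
  {"slide":[5.5,0,0],"rotation":[0,0,0],"grip":255},
  {"slide":[6.0,0,0],"rotation":[0,0,0],"grip":255},
  {"slide":[6.2,0,0],"rotation":[0,0,0],"grip":255},
  {"slide":[6.2,0,0],"rotation":[0,0,0],"grip":255},
])

```text
clock: 10.07
tool_pos: [0.5688, -0.0005, 0.0639]
tcp_rot: [-0.0, -0.657, 0.753, -0.0]
wrist_force: [0.8, 0.3, 0.6]
width: -0.0002
```

Run:
```python
from h import *
s=sense();print(led(s["tool_pos"]),s["wrist_force"])
c=read_camera("wrist");cv2.imwrite("pics/wrist7.png",c["img"][:,:,::-1])
```

```text
[ 31.9 -26.8  63.9] [0.83701855 0.2683114  0.56206882]
```

View pics/wrist7.png

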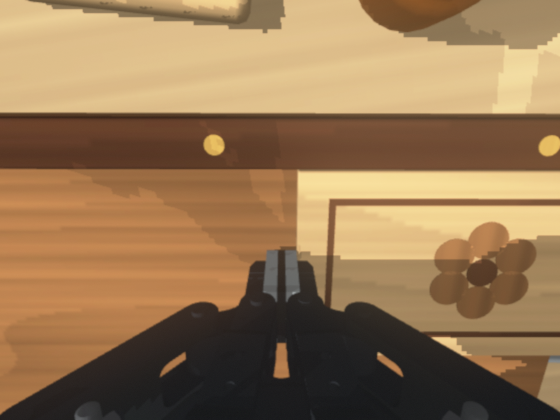

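Run:
```python
from h import *
s=sense();c=wcam(read_camera("wrist"),s)
for n,p,z in(("blank end",(297,180),.068),("blank end",(296.5,240),.068),("ros",(482,272),.068),("fence in",(430,170),.074),("blank far",(430,171),.068)):print(n,led(ray(c,p,z)))
```

```text
blank end [ 76.3 -33.5  68. ]
blank end [ 48.8 -33.7  68. ]
ros [  32.9 -118.9   68. ]
fence in [ 82.  -85.9  74. ]
blank far [ 80.2 -88.7  68. ]
```

Request:
send_rows([
  {"slide":[0.4,0,0],"rotation":[0,0,0],"grip":255},
  {"slide":[0.6,0,0],"rotation":[0,0,0],"grip":255},
  {"slide":[0.6,0,0],"rotation":[0,0,0],"grip":255},
  {"slide":[-0.6,0,0],"rotation":[0,0,0],"grip":255},
  {"slide":[-0.6,0,-4],"rotation":[0,0,0],"grip":255},
  {"slide":[-0.6,4,-5],"rotation":[0,0,0],"grip":255},
  {"slide":[2,9,-5],"rotation":[0,0,0],"grip":255},
  {"slide":[7,9,-5],"rotation":[0,0,0],"grip":255},
  {"slide":[9.2,9,-5],"rotation":[0,0,0],"grip":255},
  {"slide":[9.2,9,-5],"rotation":[0,0,0],"grip":255},
  {"slide":[9.2,9,-3],"rotation":[0,0,0],"grip":255},
  {"slide":[9.2,9,0],"rotation":[0,0,0],"grip":255},
  {"slide":[9.2,9,0],"rotation":[0,0,0],"grip":255},
])

```text
clock: 11.8
tool_pos: [0.4664, -0.0786, 0.0624]
tcp_rot: [-0.002, -0.658, 0.753, 0.001]
wrist_force: [0.1, -0.0, 0.6]
width: 0.0001
```

Run:
```python
from h import *
s=sense();print(led(s["tool_pos"]),s["wrist_force"])
c=read_camera("wrist");cv2.imwrite("pics/wrist8.png",c["img"][:,:,::-1])
```

```text
[ -59.  -118.1   62.4] [ 0.14268033 -0.02018837  0.61884672]
```

View pics/wrist8.png

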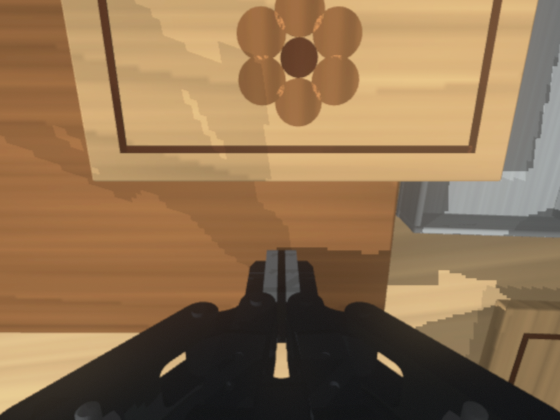

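The blank now overhangs the ledge's end (column ~395) over the tray and is square to it. Final seating push next.

Request:
send_rows([
  {"slide":[0,-0.8,0],"rotation":[0,0,0],"grip":255},
  {"slide":[0,-1.6,0],"rotation":[0,0,0],"grip":255},
  {"slide":[0,-2.4,0],"rotation":[0,0,0],"grip":255},
  {"slide":[0,-3.0,0],"rotation":[0,0,0],"grip":255},
  {"slide":[0,-3.3,0],"rotation":[0,0,0],"grip":255},
  {"slide":[0,-3.3,0],"rotation":[0,0,0],"grip":255},
])

```text
clock: 12.6
tool_pos: [0.4997, -0.0839, 0.0636]
tcp_rot: [-0.0, -0.657, 0.754, 0.0]
wrist_force: [-1.1, 1.0, 0.4]
width: 0.0001
```

Request:
send_rows([
  {"slide":[0,-0.1,0],"rotation":[0,0,0],"grip":255},
  {"slide":[0,-0.15,0],"rotation":[0,0,0],"grip":255},
  {"slide":[0,-0.15,0],"rotation":[0,0,0],"grip":255},
])

```text
clock: 12.98
tool_pos: [0.4999, -0.084, 0.0635]
tcp_rot: [-0.001, -0.657, 0.754, 0.001]
wrist_force: [-5.3, 1.4, 3.3]
width: -0.0001
```

Run:
```python
from h import *
s=sense();print(led(s["tool_pos"]),s["wrist_force"])
c=read_camera("wrist");cv2.imwrite("pics/wrist9.png",c["img"][:,:,::-1])
```

```text
[ -25.  -119.    63.5] [-5.3066998   1.37823456  3.27704931]
```

View pics/wrist9.png

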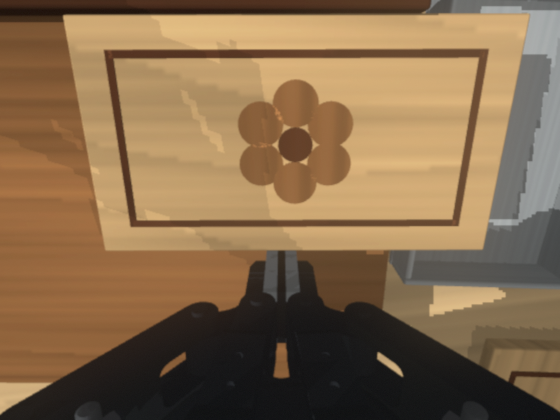

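The reaction rose to 5 N with almost no further motion, so the blank is on the fence. Its far edge at row 14 meets the dark fence strip. I retreat clear and check.

Request:
send_rows([
  {"slide":[0,1.0,0],"rotation":[0,0,0],"grip":255},
  {"slide":[0,4,0],"rotation":[0,0,0],"grip":255},
  {"slide":[0,4,-5],"rotation":[0,0,0],"grip":255},
  {"slide":[0,4,-10],"rotation":[0,0,0],"grip":255},
  {"slide":[0,4,-14],"rotation":[0,0,0],"grip":255},
  {"slide":[0,4,-14],"rotation":[0,0,0],"grip":255},
  {"slide":[0,4,-14],"rotation":[0,0,0],"grip":255},
])

```text
clock: 13.9
tool_pos: [0.4614, -0.0785, 0.2034]
tcp_rot: [0.0, -0.657, 0.754, 0.0]
wrist_force: [-0.3, -0.4, -0.6]
width: 0.0001
```

Run:
```python
from h import *
s=sense();print(led(s["tool_pos"]),s["wrist_force"])
c=read_camera("wrist");cv2.imwrite("pics/wrist10.png",c["img"][:,:,::-1])
c=read_camera("scene");cv2.imwrite("pics/scene10.png",cv2.resize(c["img"][150:350,100:420,::-1],None,fx=2.5,fy=2.5,interpolation=cv2.INTER_CUBIC))
```

```text
[ -63.9 -118.7  203.4] [-0.29341288 -0.42580266 -0.61128922]
```

View pics/wrist10.png

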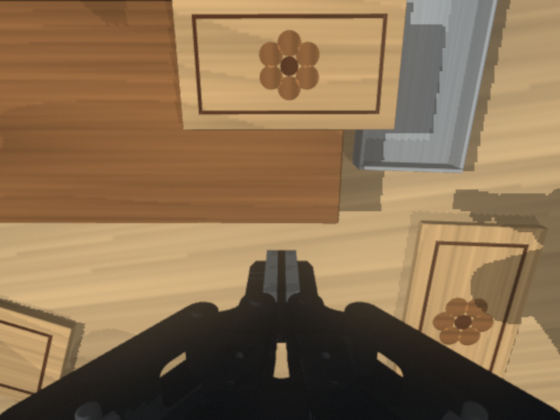

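View pics/scene10.png

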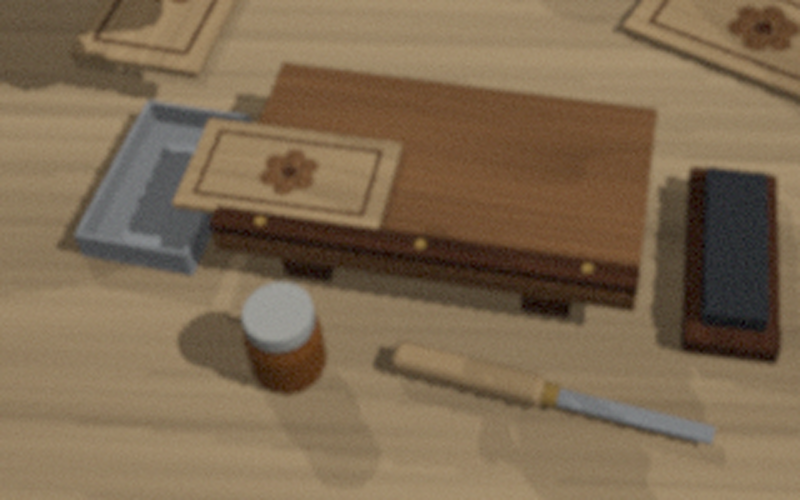

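The wrist view shows the blank's near corners at (184,129) and (396,129) and the ledge end running from (338,222) to (341,132). The scene view shows the blank flat along the fence, overhanging the tray, with nothing else disturbed.

Run:
```python
from h import *
s=sense();c=wcam(read_camera("wrist"),s);print(s["wrist_force"])
for n,p,z in(("ledge end",(338,221),.06),("ledge end",(342,132),.06),("near edge",(20,222),.06),("near edge",(330,222),.06),("b c-",(396.5,129),.068),("b c+",(184,129),.068),("b far-",(407,2),.068),("ros",(289,66),.068)):print(n,led(ray(c,p,z)))
```

```text
[ 0.40803514 -0.32868082  0.18539898]
ledge end [ -95.8 -170.3   60. ]
ledge end [ -17.  -169.4   60. ]
near edge [-97.  115.3  60. ]
near edge [ -96.8 -163.2   60. ]
b c- [ -13.6 -211.5   68. ]
b c+ [-13.8 -41.4  68. ]
b far- [  76.2 -209.5   68. ]
ros [  33.2 -125.1   68. ]
```

```bash
python3 -c "
from rig import *
print(hand_in())"
```

```text
the job is handed in; nothing more can be done
None
```

I pushed the smallest of the three look-alikes, the blank on the ledge, into place with shut fingertips and handed the job in at about 14 s of robot time. `hand_in` gives no verdict, so the result rests on my own last checks below.

I made three pushes:
1. **Toward the fence:** this squared the blank up against the fingertips.
2. **On its +y end:** this slid it toward the tray.
3. **Seating push at the end:** this pressed it against the fence.

**Last checks:**
- **Overhang:** the blank's end sticks out about 41 mm past the ledge on the tray's side, with its middle at y ≈ -125 mm.
- **Alignment:** it is parallel to the fence to within about 0.01 rad and looks flat.
- **Against the fence:** the reaction rose to about 5 N with almost no further motion, so I take it as seated.
- **Surroundings:** the tray, stone, jar and chisel look undisturbed. The tool stands clear at 0.20 m height with no contact force.

**Disagreements:**
- **Ledge position:** my first top-camera fit of the ledge's near edge had caught a shadow. I corrected the ledge's position from the wrist view by 4 mm.
- **Across-ledge position:** the wrist views still placed the ledge about 2–3 mm differently across its width than my working frame. The measured distance from near edge to blank was 83 mm against an ideal 85 mm, which is within the tolerance. I relied on the contact force for the seating.

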